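Pack collet chucks in the transport tub and clamp its lid

ROBOT

A 7-joint arm with a two-finger parallel gripper is mounted at the origin on the work surface. World frame = base frame: x ahead of the robot, y to its left, z up, the work surface at z = 0. Lengths are in mm, angles in rad, forces in N, time in s.
With the tool pointing down it reaches from about 400 to 925 mm from the base axis. Payload 5.6 kg.
Tool frame: the origin (TCP) lies midway between the tips of the shut fingers; the grasp point (between the pads) lies 19 mm behind it; x points along the fingers, y is the direction in which the jaws open and shut, and the axes are right-handed (so a half turn about x gives the same grasp; the last joint's range is limited). The gripper opens to 85 mm and grips with 20 to 120 N. Pads are 22 mm wide; open, the fingers measure 114 mm over their backs; the gripper's body (76 mm by 85 mm) begins 54 mm behind the grasp point. The pads swing forward as they close: fully open they stand 13 mm farther back than shut.
Start: joints at [-0.043, 0.468, -0.012, 1.603, 0.006, 1.071, -0.056], TCP at [650.007, -0.044, 207.99] pointing down, gripper open.
Joint ranges: [-2.53, 2.53], [-0.31, 2.02], [-1.57, 1.55], [0.28, 2.44], [-1.29, 4.43], [0.15, 1.84], [-2.92, 2.92]. Speed limits (rad/s): [2.57, 2.57, 3.14, 3.14, 3.14, 3.14, 3.14].

INTERFACE

Orientations are given as a rotation vector (axis times angle).
In Python, from bench import ctrl, effector, planner, snapshot, workorder, search_frame, outline_of, readout gives the robot as it stands. Calls block until the motion is done:
- ctrl.reach(position, orientation): joint-space move of the TCP to a pose.
- ctrl.line_to(position, ori=None, velocity=150): straight line of the TCP; ori=None keeps the orientation; velocity is the mean speed in mm/s.
- ctrl.move_j(angles): joint-space move.
- effector.let_go() and effector.clamp(): open the fingers fully, or close them until they stop; the grip force is fixed at half the most.
- ctrl.wait(seconds).
- planner.ik(position, orientation): joint angles nearest the present ones, or None.
- snapshot(name): name is "scene" or "side" or "wrist"; returns a dict with "image" (400x640x3 uint8, red, green, blue), "depth" (400x640 float32, mm along the optical axis (not along the pixel's ray), 0 where there is no reading), "fx", "fy", "cx", "cy" (pixels), "world_to_cam" (4x4, takes a point from world to camera coordinates); the wrist camera has in their place "tool_from_camera" (4x4, takes a point from camera to tool coordinates, whose origin is the TCP and whose axes are the tool frame's). Camera axes: x right, y up, looking along -z (the intrinsics and any distortion apply to the point x, -y, -z); pixel columns grow to the right and rows downward; lengths in mm; the calibration is good to about 2 mm. A picture is of the moment at which its call begins: read the wrist's pose just before it.
A pose or a line that the arm cannot do raises ctrl.MotionError and nothing moves.
- workorder.close_job(): hands the job in, once; it reports no verdict.
Trained networks look in the newest picture that a camera, given by its name, has taken for a name from the list of things; names that differ only in an ending like _2 or _b are one class to them, and where a whole thing is asked for, a point or a joint stands for the part that bears it (a point fixed in the world has none). Each returns a list of dicts, best first, with "confidence" (0 to 1); they miss things now and then, are a little off and sometimes report something else, mostly with a low value. They report only what shows in the picture. A call takes as long as a camera call. They do not tell look-alikes from the thing itself.
- search_frame(query, camera): "point" ([x, y, z] in mm, in the coordinates of the camera as it stood for that picture, good to about 4 mm: the middle of the surface that is visible of it).
- outline_of(query, camera): "mask" (400x640 bool, what is visible of it).
Readings, each from a call of its own:
- readout.get_time_s(): time.
- readout.get_joint_pos(): joint angles.
- readout.get_qvel(): joint speeds.
- readout.get_joint_efforts(): joint torques, N m.
- readout.get_ee_pos(): TCP position.
- readout.get_tool_rot(): TCP orientation.
- readout.get_force(): force on the tool from outside, world axes, zero at the start.
- readout.get_moment(): the same for the moment, N m.
- readout.get_gripper_width(): opening from 0.0 (shut) to 1.0 (fully open).
Only numpy, scipy, OpenCV 4.12 (cv2) and the standard library are available. Lean on these libraries where they do the work, as an engineer would, in place of code of your own. Each camera call takes 0.05 s, during which the arm holds its last target. There are 200 camera calls.

TASK

Pack the straight-shank collet chucks for transport: lift the lid off the black tub by its knob, lay it flat on the blue mat, put every collet chuck on the bench into the tub, and put the lid back so that it sits level on the rim. Then swing the blue clamp arm over the lid to its stop and turn its orange wing screw clockwise until it stops tight on the lid's knob. Leave the other things on the bench alone.

Things in the scene. Friction and masses are not known exactly. Their poses are not given: they have to be found in the camera images.
- tub: Fixed round black tub, open-topped under its lid: 200 mm outer and 184 mm inner diameter, rim 100 mm above the bench, inner floor 6 mm above the bench. Origin: centre of its underside. The steel clamp post (26 mm across) stands on its +x axis, 160 mm from the origin, beside the tub, and carries the blue clamp arm at 168 mm height.
- lid: Loose round aluminium lid, 208 mm across, 0.45 kg. Origin: centre of its underside; z up. From below: a black rubber locating disc 168 mm across and 10 mm high (it drops inside the tub's rim with 8 mm to spare all round), the plate 8 mm thick, then a black knob 38 mm across and 30 mm high, top 48 mm above the origin. Seated on the tub, its origin is 90 mm above the tub's origin.
- lid_knob (a point): Centre of the lid's knob, 34 mm above the lid's underside: the place to grip.
- mat: Fixed blue mat 250 by 250 mm, 3 mm thick, where the lid is laid meanwhile. Origin: centre of its underside.
- swing_arm (a joint): Angle of the blue clamp arm about the upright post, rad. 0 = parked clear of the tub; it grows as the arm swings horizontally, clockwise from above, towards the tub and ends at a stop at 1.6, where the screw stands over the middle of the tub. Seen from the post, the arm points along the tub's x axis turned about z by (pi + 1.6 - value). Starts at 0 to 0.3. It stays where it is left; a push of about 3 N at the pin moves it.
- swing_pin (a point): Upright black round pin on the arm, 16 mm across, for moving the arm: it rises 42 mm above the arm's upper face (182 to 224 mm above the bench). This point is on its axis at 206 mm, 80 mm from the post's axis, half-way to the screw.
- clamp_screw (a joint): Angle of the clamp screw in the arm, rad. Grows turning clockwise from above and runs down 12 mm a turn (1.91 mm per rad); starts at 1 to 3 and stops tight at 8.0, where its rubber foot presses on the lid's knob. Slack (below 3) its foot clears the top of the seated lid's knob by 8 mm or more. Turning it takes about 0.1 N m, more in the last 0.5 rad.
- screw_grip (a point): On the screw's axis in the orange wing, 24 mm above the wing's underside and 12 mm below its top: the place to grip, 227 mm above the bench at screw value 0 and 212 mm at 8. The wing is an upright flat bar 62 mm long (this point's x axis), 18 mm thick (y), 36 mm high; pinch its two flats from above. The screw stands 160 mm from the post's axis. Tight, the wing's underside is 6 mm above the arm's upper face (182 mm).
- chuck1: Straight-shank collet chuck, 0.32 kg: a dark nut 50 mm across and 28 mm high below, a bright shank 25 mm across and 48 mm high above, 76 mm in all. Starts upright on the bench. Origin: centre of the nut's face (underside); z runs along the shank. May be absent (None all through).
- chuck2: Straight-shank collet chuck, 0.32 kg: a dark nut 50 mm across and 28 mm high below, a bright shank 25 mm across and 48 mm high above, 76 mm in all. Starts upright on the bench. Origin: centre of the nut's face (underside); z runs along the shank. May be absent (None all through).
- chuck3: Straight-shank collet chuck, 0.32 kg: a dark nut 50 mm across and 28 mm high below, a bright shank 25 mm across and 48 mm high above, 76 mm in all. Starts upright on the bench. Origin: centre of the nut's face (underside); z runs along the shank. May be absent (None all through).
- chuck4: Straight-shank collet chuck, 0.32 kg: a dark nut 50 mm across and 28 mm high below, a bright shank 25 mm across and 48 mm high above, 76 mm in all. Starts upright on the bench. Origin: centre of the nut's face (underside); z runs along the shank. May be absent (None all through).
- taper1: Bystander: bare steel tapered tool holder standing flange down, flange 54 mm across and 22 mm high, 82 mm tall in all. To be left alone.
- tin: Bystander: yellow jar with a red cap, 60 mm across and 75 mm tall. To be left alone.
- oil: Bystander: green oil bottle, 60 mm across and 170 mm tall. To be left alone.
- spanner: Bystander: flat steel spanner 200 mm long. To be left alone.
- gaugebox: Bystander: dark wooden gauge box, 160 by 110 by 35 mm. To be left alone.
- driver: Bystander: red-handled screwdriver 200 mm long. To be left alone.
- taper2: Bystander: another tapered tool holder like taper1. To be left alone.
Not all that is in view belongs to the job. There is more than one size of the lid; the one meant has the size given above. What is shaped like the chuck1 but green or turquoise is not meant.

How it is judged:
By the outcome, as a careful person would: the job done as asked, in the order asked, and still so for the second after the job is handed in, with the robot touching nothing.
Of chuck1, chuck2, chuck3, chuck4 only 2 to 4 are there at a start; the rules pass over those that are not, and their reading is None.
At some moment in a run one of chuck1, chuck2, chuck3, chuck4 may be knocked a few centimetres aside while the robot is not near it.
It also fails if it takes over 210 s, if anything falls off the work surface, if the arm or the gripper's body presses on something with over 40 N, if the wrist force passes 120 N, or if a joint passes its speed limit or range.

## Working session

There is one attempt and no reset: what is moved stays moved. The work goes in short steps, each a Python script; the robot and the scene stay as the last script left them, time stands still between calls to the robot, and variables do not carry over. Pictures are saved under pics/ and viewed, about 12 in all and at most 16, crops included, and the job is handed in when it is done.

```bash
ls; mkdir -p pics
cat > h.py <<'E'
import numpy as np, cv2
from scipy.spatial.transform import Rotation as R
from bench import ctrl, effector, planner, snapshot, workorder, search_frame, outline_of, readout
def cam2world(s,pose=None):
    if 'world_to_cam' in s: return np.linalg.inv(np.array(s['world_to_cam']))
    T=np.eye(4);T[:3,:3]=R.from_rotvec(pose[1]).as_matrix();T[:3,3]=pose[0]
    return T@np.array(s['tool_from_camera'])
def snap(name):
    pose=(np.array(readout.get_ee_pos()),np.array(readout.get_tool_rot()))
    s=snapshot(name); s['M']=cam2world(s,pose); return s
def cloud(s):
    d=s['depth']; v,u=np.mgrid[:d.shape[0],:d.shape[1]]
    P=np.stack([(u-s['cx'])/s['fx']*d,-(v-s['cy'])/s['fy']*d,-d,np.ones_like(d)],-1)
    W=P@s['M'].T; W=W[...,:3]; W[d<=0]=np.nan; return W
def w(s,p): return (s['M']@np.r_[p,1])[:3]
def proj(s,p):
    c=np.linalg.inv(s['M'])@np.r_[p,1]; return s['cx']-c[0]/c[2]*s['fx'], s['cy']+c[1]/c[2]*s['fy']
def save(s,f): cv2.imwrite('pics/'+f,s['image'][...,::-1])
def down(a): # tool x down, tool y (jaw) at angle a in world xy
    x=np.array([0,0,-1.]);y=np.array([np.cos(a),np.sin(a),0]);return R.from_matrix(np.c_[x,y,np.cross(x,y)]).as_rotvec()
E
cat > a.py <<'E'
from h import *
print(readout.get_tool_rot(),down(np.pi/2))
for n in ['scene','side']:
    s=snap(n); save(s,n+'0.png'); np.savez('/tmp/'+n,W=cloud(s),im=s['image'],M=s['M']); print(n,[k for k in s if k not in('image','depth')],s['M'][:3,3].round())
    for q in ['tub','lid','mat','swing_arm','swing_pin','clamp_screw','screw_grip','chuck1','taper1','tin','oil','spanner','gaugebox','driver']:
        for r in search_frame(q,n):
            if r['confidence']>.25: p=w(s,r['point']); print(q,round(r['confidence'],2),p.round(),np.round(proj(s,p)))
E
python3 a.py
```

```text
pics
[ 1.20830523  1.21037878 -1.21062999] [ 4.80917673e-17  1.57079633e+00 -4.80917673e-17]
scene ['fx', 'fy', 'cx', 'cy', 'world_to_cam', 'M'] [ 980. -854. 1020.]
tub 0.72 [629. -78.  78.] [346. 233.]
lid 0.81 [285. 188.  10.] [297. 163.]
lid 0.8 [486. -12. 104.] [315. 196.]
mat 0.63 [ 410. -314.   -0.] [240. 273.]
swing_arm 0.66 [647. -94. 182.] [351. 213.]
swing_arm 0.66 [486.  -8. 105.] [316. 195.]
swing_pin 0.65 [648. -96. 180.] [351. 214.]
clamp_screw 0.65 [ 658. -152.  223.] [345. 218.]
screw_grip 0.69 [ 654. -153.  226.] [344. 217.]
chuck1 0.7 [446. 249.  23.] [343. 166.]
chuck1 0.7 [560. 198.  44.] [365. 180.]
chuck1 0.63 [657. 227.  30.] [394. 188.]
chuck1 0.57 [698. 148.  27.] [396. 207.]
chuck1 0.4 [436. 373.  57.] [356. 141.]
taper1 0.88 [797.  64.  26.] [414. 236.]
taper1 0.4 [ 677. -436.  101.] [293. 331.]
tin 0.63 [700. 374.  48.] [422. 166.]
oil 0.97 [ 675. -434.  102.] [292. 330.]
spanner 0.88 [ 626. -306.    7.] [304. 303.]
gaugebox 0.91 [ 373. -532.   34.] [174. 317.]
gaugebox 0.67 [648. -91. 179.] [352. 214.]
driver 0.58 [274. 344.  22.] [316. 139.]
side ['fx', 
[... 315 characters left out ...]
9. 180.] [302. 195.]
swing_pin 0.31 [268. 364.  27.] [324. 363.]
clamp_screw 0.47 [ 644. -134.  222.] [311. 174.]
clamp_screw 0.45 [ 615. -311.    4.] [340. 200.]
chuck1 0.77 [685. 170.  26.] [251. 259.]
chuck1 0.64 [425. 388.  29.] [273. 342.]
chuck1 0.57 [430. 267.  28.] [296. 312.]
chuck1 0.56 [633. 257.  27.] [246. 282.]
chuck1 0.53 [543. 219.  31.] [276. 285.]
taper1 0.74 [784.  89.  30.] [244. 234.]
taper1 0.71 [677. 408.  55.] [201. 301.]
tin 0.79 [678. 407.  54.] [201. 301.]
oil 0.86 [ 654. -398.   80.] [344. 171.]
spanner 0.53 [ 618. -309.    4.] [339. 200.]
gaugebox 0.58 [ 354. -499.   33.] [418. 193.]
driver 0.73 [268. 364.  24.] [324. 364.]
driver 0.4 [677. 408.  57.] [201. 301.]
```

View pics/scene0.png

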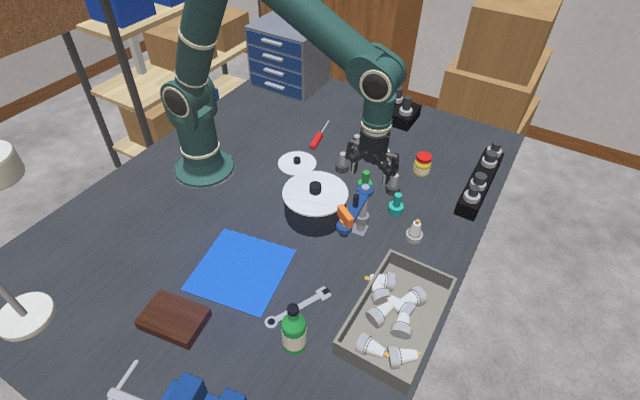

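View pics/side0.png

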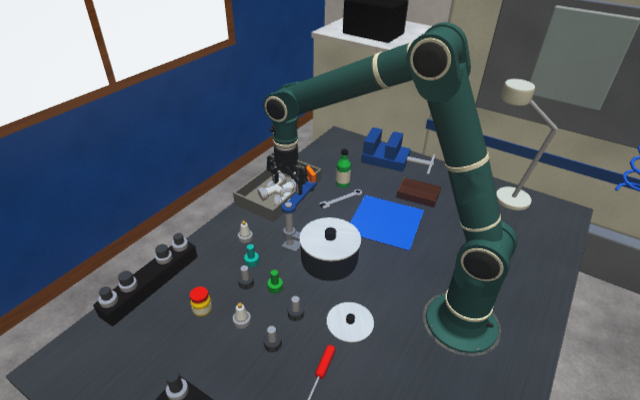

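```bash
cat > b.py <<'E'
from h import *
s0=snap('scene'); print({k:np.round(s0[k],2) for k in('fx','fy','cx','cy','world_to_cam')})
for n in ['scene','side']:
    s=snap(n); W=cloud(s); im=s['image'].astype(int)
    if n=='side': print({k:np.round(s[k],2) for k in('fx','fy','cx','cy')})
    hsv=cv2.cvtColor(s['image'],cv2.COLOR_RGB2HSV)
    z=W[...,2]
    m=(np.abs(z-3)<8)&(hsv[...,0]>100)&(hsv[...,0]<120)&(hsv[...,1]>170)&(W[...,1]<-100)&(np.abs(W[...,1])<500)&(W[...,0]<650)
    nb,l,st,_=cv2.connectedComponentsWithStats(m.astype(np.uint8)); k=1+np.argmax(st[1:,4]); p=W[l==k]
    r=cv2.minAreaRect(p[:,:2].astype(np.float32)); print(n,'mat',r,np.median(p[:,2]))
    # lid plate top z~108
    for (zl,q) in [(108,(480,0)),(18,(280,190))]:
        m=(np.abs(z-zl)<5)&(np.hypot(W[...,0]-q[0],W[...,1]-q[1])<140)&(im.min(-1)>120)
        p=W[m]; print('lid',len(p),cv2.minEnclosingCircle(p[:,:2].astype(np.float32)),np.median(p[:,2]),p.mean(0).round(1))
    m=(np.abs(z)<15)&(np.abs(W[...,0]-550)<300)&(np.abs(W[...,1])<450); print('bench z',np.median(z[m]))
    # orange wing, blue arm
    m=(hsv[...,0]>5)&(hsv[...,0]<18)&(hsv[...,1]>180)&(z>190)&(z<250); p=W[m]; print('wing',len(p),p.mean(0).round(),p.min(0).round(),p.max(0).round())
    m=(hsv[...,0]>100)&(hsv[...,0]<120)&(hsv[...,1]>150)&(z>170)&(z<190)&(np.abs(W[...,1])<300); p=W[m]; print('arm',len(p),cv2.minAreaRect(p[:,:2].astype(np.float32)),np.median(p[:,2]))
    save({'image':cv2.resize(s['image'][120:320,150:470] if n=='scene' else s['image'][150:400,100:440],None,fx=2.3,fy=2.3,interpolation=cv2.INTER_CUBIC)},n+'_crop.png')
    for r in outline_of('chuck1',n):
        p=W[r['mask']]; p=p[p[:,2]>8]; 
        if len(p)>5: print('chuck',round(r['confidence'],2),np.nanmedian(p,0).round(),'zmax',np.nanmax(p[:,2]).round(),'rgb',np.median(im[r['mask']],0), 'sat',np.median(hsv[...,1][r['mask']]))
E
python3 b.py
```

```text
{'fx': np.float64(429.94), 'fy': np.float64(429.94), 'cx': np.float64(316.78), 'cy': np.float64(203.28), 'world_to_cam': array([[ 8.60000e-01,  5.10000e-01,  1.00000e-02, -4.16240e+02],
       [-3.60000e-01,  5.90000e-01,  7.20000e-01,  1.33420e+02],
       [ 3.60000e-01, -6.20000e-01,  7.00000e-01, -1.59344e+03],
       [ 0.00000e+00,  0.00000e+00,  0.00000e+00,  1.00000e+00]])}
scene mat ((267.26678466796875, -233.29937744140625), (3.9053192138671875, 0.0), -171.10076904296875) -0.48610638746254153
lid 2174 ((475.8990478515625, -3.1144795417785645), 106.71439361572266) 107.26890291730717 [478.8  -8.2 107.3]
lid 182 ((285.1934814453125, 186.09974670410156), 71.86111450195312) 13.985222020592744 [282.4 186.7  14.4]
bench z 0.2546766691824587b.py:17: RuntimeWarning: Mean of empty slice.
  m=(hsv[...,0]>5)&(hsv[...,0]<18)&(hsv[...,1]>180)&(z>190)&(z<250); p=W[m]; print('wing',len(p),p.mean(0).round(),p.min(0).round(),p.max(0).round())
  ret = um.true_divide(
Traceback (most recent call last):
  File "b.py", line 17, in <module>
    m=(hsv[...,0]>5)&(hsv[...,0]<18)&(hsv[...,1]>180)&(z>190)&(z<250); p=W[m]; print('wing',len(p),p.mean(0).round(),p.min(0).round(),p.max(0).round())
                                                                                                                     ~~~~~^^^
ValueError: zero-size array to reduction operation minimum which has no identity
```

```bash
cat > c.py <<'E'
from h import *
print(R.from_rotvec(readout.get_tool_rot()).as_matrix().round(2))
def go(p,a):
    for aa in (a,a+np.pi,a-np.pi):
        j=planner.ik(p,down(aa))
        if j is not None: ctrl.reach(p,down(aa)); return
    print('no ik',p)
def rep(s,qs,n):
    for q in qs:
        for r in search_frame(q,n):
            if r['confidence']>.3: p=w(s,r['point']); print(' ',q,round(r['confidence'],2),p.round(),np.round(proj(s,p)))
for i,(p,a) in enumerate([((520,250,480),np.pi/2),((520,0,480),np.pi/2),((450,-280,450),np.pi/2)]):
    go(p,a); s=snap('wrist'); save(s,f'w{i}.png'); np.savez(f'/tmp/w{i}',d=s['depth'],im=s['image'],M=s['M'],k=[s[k] for k in('fx','fy','cx','cy')])
    print(i,readout.get_ee_pos(),s['M'][:3,3].round(),s['fx'],(s['depth']>0).mean())
    rep(s,[['chuck1','taper1'],['lid','tub','swing_pin','screw_grip','chuck1'],['mat']][i],'wrist')
for n in ('scene','side'):
    s=snap(n); save(s,n+'1.png'); rep(s,['lid','mat','chuck1','taper1','swing_pin','screw_grip'],n); np.savez(f'/tmp/{n}1',d=s['depth'],im=s['image'],M=s['M'],k=[s[k] for k in('fx','fy','cx','cy')])
a=cv2.imread('pics/w0.png');b=cv2.imread('pics/w1.png');cv2.imwrite('pics/w01.png',cv2.resize(np.vstack([a,b]),(480,600)))
print(readout.get_time_s())
E
python3 c.py
```

```text
[[ 0.  1. -0.]
 [-0. -0. -1.]
 [-1.  0.  0.]]
0 [520.58779498 248.82725698 478.75109528] [453. 250. 645.] 275.97245727344915 0.9953046875
  chuck1 0.93 [436. 376.  27.] [380. 117.]
  chuck1 0.93 [549. 212.  29.] [304. 170.]
  chuck1 0.92 [638. 242.  32.] [317. 208.]
  chuck1 0.86 [437. 254.  25.] [323. 117.]
  taper1 0.89 [553. 360.  32.] [370. 171.]
  taper1 0.82 [777.  85.  30.] [254. 262.]
1 [520.14898232   2.06226938 479.89663606] [453.   2. 645.] 275.97245727344915 0.995609375
  lid 0.86 [283. 188.   9.] [411.  40.]
  lid 0.76 [470.   2. 108.] [320. 134.]
  tub 0.96 [634. -35. 179.] [299. 229.]
  swing_pin 0.77 [636. -53. 181.] [289. 230.]
  screw_grip 0.81 [ 628. -127.  229.] [241. 237.]
  chuck1 0.93 [642. 236.  29.] [420. 209.]
  chuck1 0.84 [433. 371.  26.] [492. 116.]
  chuck1 0.77 [550. 200.  29.] [408. 170.]
  chuck1 0.74 [438. 247.  25.] [434. 118.]
  chuck1 0.68 [687. 155.  29.] [384. 227.]
2 [ 451.16856387 -278.15021568  450.20835108] [ 383. -278.  616.] 275.97245727344915 0.99525
  mat 0.6 [ 393. -299.    1.] [311. 129.]
  lid 0.89 [482. -11. 105.] [315. 195.]
  lid 0
[... 419 characters left out ...]
wing_pin 0.9 [647. -96. 182.] [351. 214.]
  screw_grip 0.66 [ 655. -151.  225.] [344. 216.]
  lid 0.84 [468.  12. 108.] [330. 240.]
  lid 0.56 [278. 200.  11.] [350. 323.]
  lid 0.5 [632. -57. 187.] [301. 194.]
  mat 0.87 [ 394. -290.    2.] [386. 222.]
  chuck1 0.76 [687. 168.  24.] [251. 259.]
  chuck1 0.75 [638. 258.  27.] [245. 281.]
  chuck1 0.73 [428. 264.  27.] [297. 312.]
  chuck1 0.61 [545. 216.  33.] [276. 284.]
  chuck1 0.55 [426. 388.  30.] [272. 341.]
  chuck1 0.35 [543.  35.  71.] [308. 243.]
  taper1 0.64 [549. 383.  31.] [240. 320.]
  taper1 0.58 [779.  87.  30.] [246. 234.]
  swing_pin 0.77 [636. -61. 180.] [301. 194.]
  screw_grip 0.71 [ 641. -130.  219.] [311. 175.]
6.4083
```

View pics/w01.png

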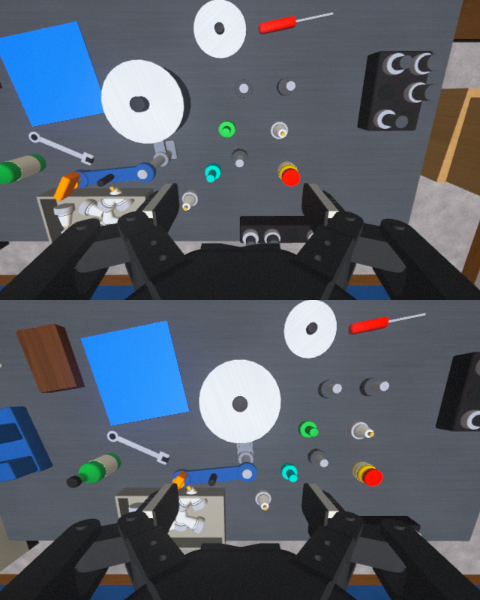

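```bash
cat > d.py <<'E'
from h import *
def load(n):
    f=np.load(f'/tmp/{n}.npz'); s=dict(depth=f['d'],image=f['im'],M=f['M']); s.update(zip(('fx','fy','cx','cy'),f['k'])); return s
def circ(p):
    A=np.c_[2*p,np.ones(len(p))]; x=np.linalg.lstsq(A,(p**2).sum(1),rcond=None)[0]; return x[:2].round(1),np.sqrt(x[2]+x[0]**2+x[1]**2).round(1)
for n in ('w0','w1','w2','scene1','side1'):
    s=load(n);W=cloud(s);x,y,z=W[...,0],W[...,1],W[...,2];im=s['image'].astype(int);hsv=cv2.cvtColor(s['image'],cv2.COLOR_RGB2HSV)
    print(n)
    b=(hsv[...,0]>100)&(hsv[...,0]<125)&(hsv[...,1]>150)
    ms={'lid':(abs(z-108)<5)&(np.hypot(x-470,y-2)<130)&(im.min(-1)>110),'knob':(abs(z-138)<6)&(np.hypot(x-470,y-2)<60),
     'mat':b&(abs(z-2)<8)&(abs(x-400)<220)&(abs(y+300)<220),'arm':b&(abs(z-182)<8)&(abs(y+50)<150)&(abs(x-630)<80),
     'wing':(hsv[...,0]>3)&(hsv[...,0]<22)&(hsv[...,1]>150)&(z>205)&(z<260)&(np.hypot(x-635,y+130)<70),
     'pin':(z>212)&(z<232)&(np.hypot(x-636,y+55)<35)}
    for k,m in ms.items():
        if m.sum()<8: print(k,m.sum()); continue
        p=W[m]; r=cv2.minAreaRect(p[:,:2].astype(np.float32)); c=cv2.minEnclosingCircle(p[:,:2].astype(np.float32))
        print(' ',k,m.sum(),'mean',p.mean(0).round(1),'zr',np.percentile(p[:,2],[5,95]).round(),'rect',np.round(r[0],1),np.round(r[1],1),round(r[2],1),'circ',np.round(c[0],1),round(c[1],1))
E
python3 d.py
```

```text
w0
  lid 9058 mean [471.9   2.7 107.9] zr [106. 110.] rect [476.4   1.7] [205.6 206.4] 52.4 circ [476.1   1.1] 104.3
  knob 361 mean [476.    3.2 137.6] zr [135. 139.] rect [476.5   2.6] [36.4 35.3] 89.1 circ [475.9   2.3] 18.7
  mat 13559 mean [ 396.6 -300.     3.2] zr [1. 5.] rect [ 403.1 -301.9] [251.9 258.2] 10.3 circ [ 401.9 -302.7] 175.6
  arm 1532 mean [638.9 -49.8 182.3] zr [180. 185.] rect [640.5 -52.9] [ 46.4 189.2] 5.3 circ [648.6 -52.3] 95.6
  wing 736 mean [ 647.3 -133.3  226.4] zr [208. 236.] rect [ 651.8 -137.4] [22.  62.5] 57.8 circ [ 651.1 -138.6] 31.4
  pin 109 mean [641.4 -58.3 221.3] zr [214. 225.] rect [642.2 -60.1] [15.7 13.9] 83.2 circ [642.1 -59.9] 8.2
w1
  lid 9132 mean [472.2   1.3 107.7] zr [106. 109.] rect [476.5   1.8] [206.5 204.1] 89.4 circ [476.6   1.3] 103.7
  knob 350 mean [476.1   1.6 137.4] zr [135. 139.] rect [476.3   1.6] [36.3 36.8] 32.7 circ [476.4   1.5] 18.8
  mat 13849 mean [ 396.9 -300.2    3. ] zr [1. 5.] rect [ 403.4 -301.6] [251.5 254.3] 10.2 circ [ 403.4 -300.6] 176.1
  arm 1570 mean [638.8 -50.2 182. ] zr [179. 184.] rect [642.6 -59.2]
[... 1545 characters left out ...]
2.2 -64.2] 9.2
side1
  lid 1849 mean [471.8   8.3 106.9] zr [104. 110.] rect [474.5   3.9] [205.4 207.1] 70.1 circ [475.6   4.1] 105.9
  knob 74 mean [473.5   5.1 136.5] zr [133. 141.] rect [474.5   3.4] [33.3 34. ] 14.0 circ [474.6   4.8] 21.2
  mat 2622 mean [ 396.1 -299.5    1.5] zr [-3.  6.] rect [ 405.4 -303.3] [253.8 268.9] 10.6 circ [ 403.  -303.9] 178.5
  arm 278 mean [636.7 -46.1 181.5] zr [178. 185.] rect [640.6 -48.9] [ 47.4 185.4] 7.1 circ [636.8 -50. ] 93.5
  wing 106 mean [ 645.3 -132.6  224.7] zr [207. 235.] rect [ 649.5 -138.2] [21.3 68.4] 57.0 circ [ 650.9 -136. ] 34.6
  pin 18 mean [639.3 -57.2 220.8] zr [215. 225.] rect [640.3 -58.4] [10.5 19.3] 36.2 circ [640.2 -58.5] 9.9
```

```bash
cat >> h.py <<'E'
def F(): return np.round(readout.get_force(),1)
def st(t=''): print(t,np.round(readout.get_ee_pos(),1),'F',F(),'g',round(readout.get_gripper_width(),3),'t',readout.get_time_s())
E
cat > e.py <<'E'
from h import *
D=down(np.pi/2)
ctrl.reach((476.2,1.5,260),D); st()
ctrl.line_to((476.2,1.5,135)); st('near'); ctrl.line_to((476.2,1.5,109),velocity=60); st('down')
effector.clamp(); st('grip')
ctrl.line_to((476.2,1.5,120),velocity=60); st('lift'); ctrl.line_to((476.2,1.5,200)); 
ctrl.line_to((403.5,-301.5,200),velocity=200); st('over')
ctrl.line_to((403.5,-301.5,40)); ctrl.line_to((403.5,-301.5,22.5),velocity=40); st('laid'); 
s=snap('scene'); save({'image':cv2.resize(s['image'][150:400,100:420],None,fx=2,fy=2)},'lid.png')
E
python3 e.py
```

```text
[4.770e+02 3.000e-01 2.607e+02] F [ 0.1 -0.1  0.2] g 1.002 t 7.6917
near [477.    1.4 135.8] F [ 0.1 -0.3 -0.5] g 1.001 t 8.675
down [476.    1.6 108.7] F [ 0.5 -0.6  1. ] g 1.0 t 9.2583
grip [476.4   1.2 109.8] F [-2.  -1.2  6.6] g 0.4 t 9.8
lift [476.2   1.6 120.2] F [-0.2  0.2 -4.4] g 0.399 t 10.1333
over [ 403.9 -300.4  199.9] F [-0.1  0.2 -3.6] g 0.399 t 12.525
laid [ 403.4 -301.4   22.8] F [-2.4  1.8  5.4] g 0.397 t 14.325
```

View pics/lid.png

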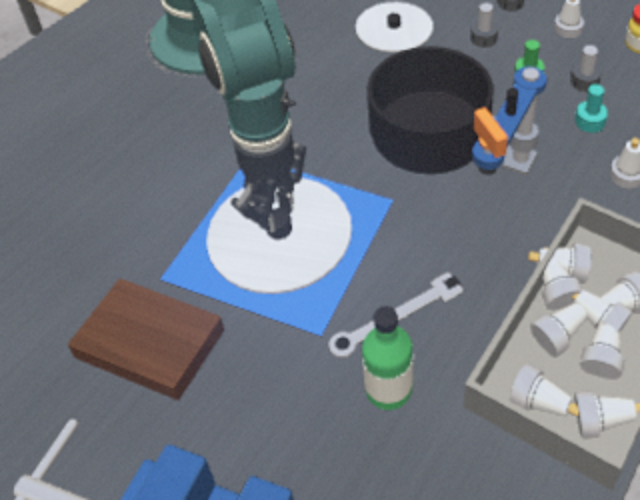

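The lid lies flat, centred on the mat around (280,233) in the crop. Next I release it, re-measure the tub rim and the chucks from above, and load the first chuck.

```bash
cat > f.py <<'E'
from h import *
D=down(np.pi/2)
def survey(p=(520,250,400)):
    ctrl.reach(p,D); ctrl.wait(.2); s=snap('wrist'); W=cloud(s); hsv=cv2.cvtColor(s['image'],cv2.COLOR_RGB2HSV); out=[]
    for r in outline_of('chuck1','wrist'):
        if r['confidence']<.3: continue
        m=cv2.dilate(r['mask'].astype(np.uint8),np.ones((3,3)))>0
        P=W[m]; t=P[(P[:,2]>70)&(P[:,2]<84)]; sat=np.median(hsv[...,1][r['mask']])
        if len(t)<8: print('few',np.nanmedian(P,0),sat); continue
        c=cv2.minEnclosingCircle(t[:,:2].astype(np.float32)); out.append((np.array(c[0]),sat)); print(' chuck',round(r['confidence'],2),np.round(c[0],1),'r',round(c[1],1),'z',t[:,2].mean().round(),'sat',sat)
    return [o[0] for o in out if o[1]<90 and np.hypot(*(o[0]-T))>110]
T=np.array([476.2,1.5])
def pick(c):
    ctrl.reach((*c,200),D); ctrl.line_to((*c,100)); ctrl.line_to((*c,38),velocity=80); st('at'); effector.clamp(); st('grip')
    ctrl.line_to((*c,60),velocity=80); ctrl.line_to((*c,230),velocity=200); st('lifted'); return readout.get_gripper_width()
def place(k):
    a=np.pi/3+k*2*np.pi/3+.0; q=T+45*np.array([np.cos(a),np.sin(a)]); jaw=a+np.pi/2
    js=[jaw+n*np.pi for n in(-1,0,1)]; js=min(js,key=lambda v:abs(v-np.pi/2)); O=down(js)
    ctrl.reach((*q,230),O); ctrl.line_to((*q,70)); ctrl.line_to((*q,45.5),velocity=50); st('placed'); effector.let_go(); ctrl.line_to((*q,60),velocity=60); ctrl.line_to((*q,230),velocity=200)
E
cat > g.py <<'E'
from f import *
effector.let_go(); ctrl.line_to((403.5,-301.5,200)); st('off')
ctrl.reach((520,0,400),D); s=snap('wrist'); W=cloud(s); z=W[...,2]; m=(abs(z-100)<4)&(np.hypot(W[...,0]-476,W[...,1]-1.5)<115); p=W[m]
print('rim',m.sum(),cv2.minEnclosingCircle(p[:,:2].astype(np.float32)),p.mean(0))
C=survey(); print(C)
c=max(C,key=lambda c:c[1])
if pick(c)>.1: place(0)
C=survey(); print(C,readout.get_time_s())
E
python3 g.py
```

```text
off [ 403.  -301.1  199.1] F [-0.1  0.5  0. ] g 1.002 t 16.2667
rim 1869 ((475.57891845703125, 2.9219131469726562), 99.90960693359375) [468.13083765   2.84827993  99.37223869]
 chuck 0.94 [693.9 160.7] r 12.4 z 76.0 sat 255.0
 chuck 0.83 [438.6 258.4] r 12.2 z 76.0 sat 34.0
 chuck 0.8 [555.9 208.3] r 12.4 z 75.0 sat 195.0
 chuck 0.76 [419.5 359. ] r 12.4 z 75.0 sat 31.0
 chuck 0.75 [646.1 246.6] r 12.4 z 75.0 sat 30.0
[array([438.59783936, 258.37768555]), array([419.51651001, 358.96035767]), array([646.07452393, 246.57719421])]
at [419.7 359.3  38.3] F [-1.3  0.1 -0.5] g 1.002 t 21.7417
grip [419.7 358.8  38.4] F [-0.3 -1.4  4.6] g 0.264 t 22.3417
lifted [418.8 358.1 228.6] F [ 0.4 -0.4 -3.3] g 0.264 t 23.7667
placed [498.6  40.6  45.3] F [ 0.5 -0.4 -3. ] g 0.261 t 27.125
 chuck 0.95 [438.8 257.8] r 12.3 z 76.0 sat 34.0
 chuck 0.94 [499.1  41.4] r 12.4 z 80.0 sat 29.0
 chuck 0.91 [645.9 246.5] r 12.2 z 75.0 sat 30.0
 chuck 0.87 [693.7 160.5] r 12.3 z 75.0 sat 255.0
 chuck 0.75 [555.5 208.1] r 12.2 z 76.0 sat 195.0
[array([438.78997803, 257.8493042 ]), array([645.87561035, 246.54060364])] 30.7
```

```bash
cat > g2.py <<'E'
from f import *
for k in (1,2):
    C=survey(); print(C)
    if not C: break
    c=max(C,key=lambda c:c[1])
    if pick(c)>.1: place(k)
print('left',survey())
ctrl.reach((540,0,430),D); s=snap('wrist'); save(s,'tub.png'); W=cloud(s)
p=W[(np.hypot(W[...,0]-475.6,W[...,1]-2.5)<88)]; print('max z in tub',np.nanpercentile(p[:,2],[99,100]),readout.get_time_s())
m=(abs(W[...,2]-100)<4)&(np.hypot(W[...,0]-476,W[...,1]-1.5)<115)
print('rim',cv2.minEnclosingCircle(W[m][:,:2].astype(np.float32)))
E
python3 g2.py
```

```text
chuck 0.97 [499.  41.] r 12.4 z 81.0 sat 29.0
 chuck 0.96 [555.7 208.4] r 12.1 z 76.0 sat 195.0
 chuck 0.84 [438.8 258.3] r 12.3 z 76.0 sat 34.0
 chuck 0.81 [693.6 160.6] r 12.1 z 75.0 sat 255.0
 chuck 0.57 [646.2 246.7] r 12.3 z 75.0 sat 30.0
[array([438.78756714, 258.33724976]), array([646.23498535, 246.67350769])]
at [439.  258.7  38.2] F [-0.5  0.9  0.9] g 0.997 t 33.8583
grip [439.1 258.1  38.4] F [-0.3 -1.7  5. ] g 0.262 t 34.4583
lifted [438.  257.7 228.7] F [-0.2 -0.5 -2.3] g 0.266 t 35.8833
placed [431.1   1.6  45.3] F [ 0.  -0.1 -2.2] g 0.261 t 38.75
 chuck 0.97 [646.  246.1] r 12.4 z 75.0 sat 30.0
 chuck 0.97 [555.7 208.4] r 12.2 z 76.0 sat 195.0
 chuck 0.91 [430.8   2.3] r 12.6 z 80.0 sat 29.0
 chuck 0.87 [694.1 160.3] r 12.4 z 75.0 sat 255.0
 chuck 0.71 [498.9  41.3] r 12.3 z 81.0 sat 30.0
[array([646.01696777, 246.08415222])]
at [646.4 246.4  38.5] F [ 0.6 -0.1 -0.1] g 0.999 t 44.9583
grip [646.2 245.9  38.5] F [-1.2 -1.2  4.1] g 0.26 t 45.5583
lifted [645.2 245.4 228.2] F [-0.4 -0.5 -3.6] g 0.257 t 46.9833
placed [498.6 -37.7  45.4] F [-0.8  0.3 -4. ] g 0.261 t 51.3667
 chuck 0.86 [499.2  41.7] r 12.5 z 81.0 sat 29.0
 chuck 0.8 [499.3 -35.5] r 12.4 z 80.0 sat 29.0
 chuck 0.78 [693.5 160.7] r 12.2 z 75.0 sat 255.0
 chuck 0.78 [555.4 208.6] r 12.1 z 76.0 sat 195.0
 chuck 0.75 [517.9  17. ] r 137.1 z 77.0 sat 51.0
 chuck 0.58 [430.6   2.8] r 12.5 z 80.0 sat 29.0
left []
max z in tub [555.96331241 556.97596637] 57.0667
rim ((475.37677001953125, 2.787902355194092), 100.02325439453125)
```

View pics/tub.png

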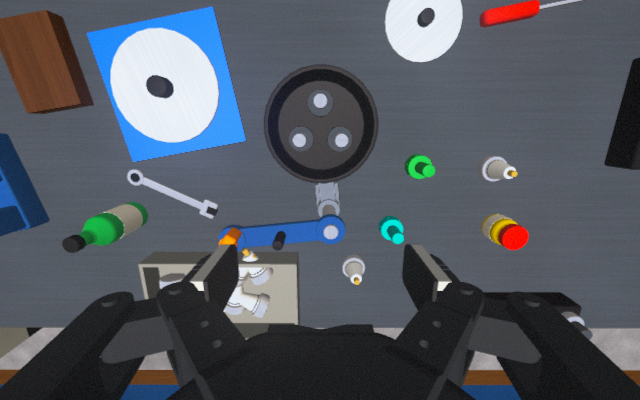

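Three chucks stand upright in the tub around (320,120), the lid is on the mat at (164,85), and only green and turquoise look-alikes are left on the bench. Now the lid goes back.

```bash
cat > i.py <<'E'
from h import *
D=down(np.pi/2)
ctrl.reach((440,-300,330),D); ctrl.wait(.2); s=snap('wrist'); W=cloud(s)
p=W[(abs(W[...,2]-51)<5)&(np.hypot(W[...,0]-403,W[...,1]+301)<50)]; c=np.array(cv2.minEnclosingCircle(p[:,:2].astype(np.float32))[0]); print('knob',c,len(p),p[:,2].mean())
ctrl.line_to((*c,60)); ctrl.line_to((*c,22.5),velocity=60); effector.clamp(); st('grip')
ctrl.line_to((*c,35),velocity=60); ctrl.line_to((*c,220),velocity=200); st('up')
T=np.array([475.6,2.5])
ctrl.line_to((*T,220),velocity=200); ctrl.line_to((*T,130)); ctrl.wait(.3)
for z in (120,116,113,111,110,109): 
    ctrl.line_to((*T,z),velocity=30); st('z')
    if readout.get_force()[2]>6: break
effector.let_go(); st('open'); ctrl.line_to((*T,150),velocity=80); ctrl.line_to((*T,230))
ctrl.reach((500,0,400),D); ctrl.wait(.2); s=snap('wrist'); W=cloud(s); z=W[...,2]
im=s['image'].astype(int); m=(abs(z-108)<8)&(np.hypot(W[...,0]-476,W[...,1]-2)<102)&(im.min(-1)>110); p=W[m]
A=np.c_[p[:,:2]-T,np.ones(len(p))]; print('plane',np.linalg.lstsq(A,p[:,2],rcond=None)[0],cv2.minEnclosingCircle(p[:,:2].astype(np.float32)))
p=W[(abs(z-138)<5)&(np.hypot(W[...,0]-475,W[...,1]-2)<50)]; print('knob',cv2.minEnclosingCircle(p[:,:2].astype(np.float32)),p[:,2].mean())
# screw from above
ctrl.reach((690,-110,400),D); ctrl.wait(.2); s=snap('wrist'); save(s,'screw.png'); W=cloud(s); z=W[...,2]; hsv=cv2.cvtColor(s['image'],cv2.COLOR_RGB2HSV)
for nm,m in (('wing',(hsv[...,0]>3)&(hsv[...,0]<22)&(hsv[...,1]>150)&(z>225)&(z<250)&(np.hypot(W[...,0]-650,W[...,1]+138)<60)),('pin',(z>218)&(z<230)&(np.hypot(W[...,0]-642,W[...,1]+60)<20)),('armtop',(abs(z-182)<6)&(hsv[...,0]>100)&(hsv[...,0]<125)&(hsv[...,1]>150)&(np.hypot(W[...,0]-640,W[...,1]+60)<150))):
    p=W[m]; print(nm,len(p),p[:,2].mean(),cv2.minAreaRect(p[:,:2].astype(np.float32)) if len(p) else '')
st()
E
python3 i.py
```

```text
knob [ 403.51623535 -300.56811523] 441 50.53034367200672
grip [ 403.6 -301.1   23.3] F [-2.8 -0.3  8.1] g 0.396 t 61.8667
up [ 402.6 -300.3  218.8] F [ 0.1 -0.  -5.1] g 0.393 t 63.3
z [475.5   2.6 119.8] F [-0.1  0.6 -4. ] g 0.395 t 66.5417
z [475.4   2.5 115.8] F [-0.3 -0.3 -3.3] g 0.394 t 66.825
z [475.4   2.5 112.8] F [ 1.5 -0.  -4.4] g 0.391 t 67.075
z [475.5   2.5 110.9] F [ 0.9  0.2 -4. ] g 0.395 t 67.325
z [475.7   2.6 110.4] F [-1.6 -0.7  2.9] g 0.395 t 67.575
z [475.8   2.6 110.3] F [-5.2 -1.1 14.3] g 0.394 t 67.825
open [475.6   2.5 108.9] F [0.6 0.7 1. ] g 0.998 t 68.3833
plane [ 1.06905015e-04 -1.20429896e-03  1.07679801e+02] ((475.998046875, 1.970151662826538), 101.98351287841797)
knob ((475.7972412109375, 3.266669988632202), 18.759971618652344) 137.49272190123594
wing 454 233.5326707284611 ((651.1757202148438, -140.30209350585938), (17.838420867919922, 61.59058380126953), 57.34809112548828)
pin 136 223.16355849737764 ((642.9402465820312, -61.285316467285156), (14.834858894348145, 15.123856544494629), 73.90602111816406)
armtop 2844 182.1364204406929 ((641.7351684570312, -60.72697448730469), (46.3881721496582, 203.12936401367188), 5.120193958282471)
 [ 689.4 -109.8  401.3] F [-0.3 -0.1  0.1] g 0.997 t 71.8333
```

View pics/screw.png

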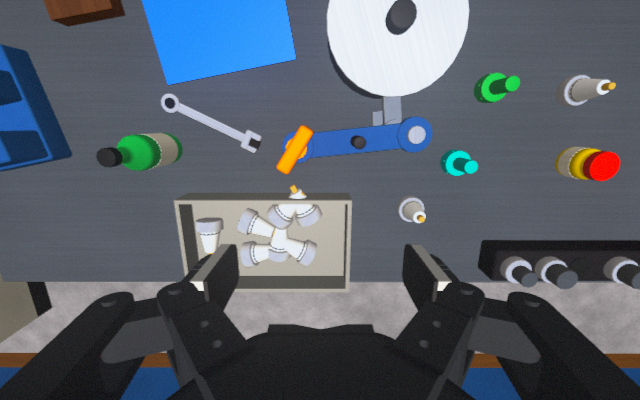

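The lid is level (tilt about 0.1 mm per 100 mm) and seated. Next is swinging the arm by its pin.

```bash
cat > j.py <<'E'
from h import *
post=np.array([634.,18.3]); a0=-1.4615; r=79.9; a1=a0-1.58
P=lambda a,z=189: (*(post+r*np.array([np.cos(a),np.sin(a)])),z)
for off in (np.pi/2,-np.pi/2,3*np.pi/2):
    js=[planner.ik(P(a),down(a+off)) for a in np.linspace(a0,a1,5)]
    print(off,[None if j is None else np.round(j,2)[[0,4,6]].tolist() for j in js])
E
python3 j.py
```

```text
1.5707963267948966 [[0.57, 0.46, -0.2], [0.55, 0.39, -0.56], [0.51, 0.32, -0.93], [0.44, 0.27, -1.33], [0.34, 0.23, -1.75]]
-1.5707963267948966 [[0.82, 0.91, 2.64], [0.85, 0.82, 2.27], [0.84, 0.72, 1.9], [0.81, 0.66, 1.49], [0.75, 0.61, 1.08]]
4.71238898038469 [[0.82, 0.91, 2.64], [0.85, 0.82, 2.27], [0.84, 0.72, 1.9], [0.81, 0.66, 1.49], [0.75, 0.61, 1.08]]
```

```bash
cat > j2.py <<'E'
from h import *
post=np.array([634.,18.3]); a0=-1.4615; r=79.9
P=lambda a,z=189: (*(post+r*np.array([np.cos(a),np.sin(a)])),z)
o=lambda a: down(a+np.pi/2)
ctrl.reach(P(a0,290),o(a0)); ctrl.line_to(P(a0,240)); ctrl.line_to(P(a0),velocity=60); st('at'); effector.clamp(); ctrl.wait(.2); st('grip')
def ft(a): return float(np.dot(readout.get_force()[:2],[np.sin(a),-np.cos(a)]))  # along motion direction
sw=list(np.arange(.1,1.5,.1))+list(np.arange(1.5,1.64,.02))
for d in sw:
    a=a0-d; ctrl.line_to(P(a),o(a),velocity=50); f=ft(a)
    if d>1.45 or int(d*10+.5)%4==0: print(round(d,2),'ft',round(f,1)); st()
    if d>1.5 and f<-14 or np.linalg.norm(readout.get_force())>45: break
print('end',d); effector.let_go(); e=readout.get_ee_pos(); ctrl.line_to((e[0],e[1],300)); st()
ctrl.reach((520,30,420),down(np.pi/2)); ctrl.wait(.2); s=snap('wrist'); save(s,'sw.png'); W=cloud(s); z=W[...,2]; hsv=cv2.cvtColor(s['image'],cv2.COLOR_RGB2HSV)
m=(hsv[...,0]>3)&(hsv[...,0]<22)&(hsv[...,1]>150)&(z>225)&(z<250)&(np.hypot(W[...,0]-475,W[...,1]-2)<80)
p=W[m]; print('wing',len(p),p[:,2].mean() if len(p) else '',cv2.minAreaRect(p[:,:2].astype(np.float32)) if len(p) else '')
E
python3 j2.py
```

```text
at [643.  -61.  189.4] F [-0.2  0.1  0.2] g 0.999 t 74.625
grip [642.8 -61.1 189.3] F [-0.3 -0.7  3.2] g 0.152 t 75.4917
0.4 ft 0.1
 [611.2 -58.1 189.3] F [0.1 0.4 6. ] g 0.153 t 76.725
0.8 ft 0.2
 [583.2 -42.9 189.2] F [0.8 1.3 6.6] g 0.152 t 77.9583
1.2 ft -0.7
 [563.7 -18.2 189.2] F [4.1 1.4 5.6] g 0.151 t 79.1917
1.5 ft 0.3
 [556.2   4.  189.2] F [4.6 1.1 5. ] g 0.15 t 80.1167
1.52 ft -0.4
 [556.1   4.9 189.2] F [6.1 0.6 5. ] g 0.147 t 80.3667
1.54 ft -1.0
 [555.9   6.3 189.2] F [ 6.5 -0.1  5. ] g 0.154 t 80.6167
1.56 ft -1.0
 [555.7   7.8 189.2] F [ 5.3 -0.4  5.1] g 0.152 t 80.8667
1.58 ft -0.9
 [555.5   9.4 189.2] F [ 6.4 -0.3  4.3] g 0.151 t 81.1167
1.6 ft -3.4
 [555.4  10.  189.2] F [ 4.9 -3.   4.5] g 0.152 t 81.3667
1.62 ft -5.6
 [555.4  10.  189.2] F [ 5.5 -5.3  4.8] g 0.15 t 81.6167
end 1.62
 [553.5  13.4 299.1] F [-0.4  0.3 -0.6] g 1.002 t 83.2083
wing 679 233.80558243060264 ((475.0074157714844, 2.3612709045410156), (59.877471923828125, 18.02097511291504), 56.97050857543945)
```

View pics/sw.png

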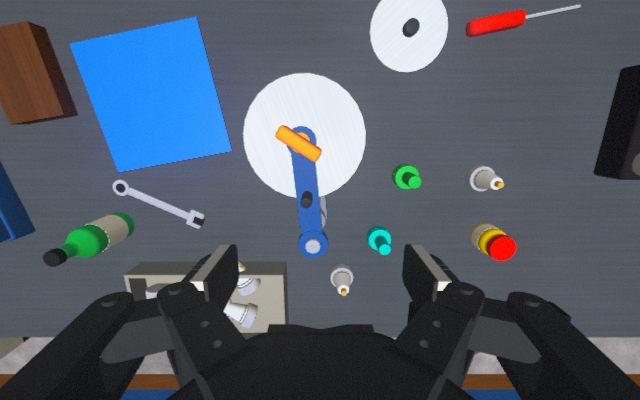

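The arm is at its stop: the pin held at y=10 while the command went further, and the wing sits over the tub centre. Now I turn the screw.

```bash
cat > k.py <<'E'
from h import *
X=np.array([475.2,2.4])
def grip(jaw,z):
    ctrl.reach((*X,300),down(jaw)); print('j7',round(readout.get_joint_pos()[6],2)); ctrl.line_to((*X,z+25)); ctrl.line_to((*X,z),velocity=60); effector.clamp(); ctrl.wait(.2); st('grip'); print('M',np.round(readout.get_moment(),2))
def turn(jaw,z,total,step=.25,mmax=1.5,v=0):
    d=0
    while d<total-1e-6:
        d=min(total,d+step); ctrl.reach((*X,z-1.91*d),down(jaw-d)); m=readout.get_moment()
        R_=R.from_rotvec(readout.get_tool_rot()).as_matrix()[:,1]; act=np.arctan2(R_[1],R_[0])
        print(round(d,2),'v~',round(v+d,2),'act lag',round((act-(jaw-d)+np.pi)%(2*np.pi)-np.pi,3),'M',np.round(m,2),'F',F(),'j7',round(readout.get_joint_pos()[6],2))
        if abs(m[2])>mmax or np.linalg.norm(readout.get_force())>40: break
    return d
E
cat > k1.py <<'E'
from k import *
j=np.radians(147); grip(j,201)
turn(j,201,2.9,v=2.75)
effector.let_go(); e=readout.get_ee_pos(); ctrl.line_to((*X,300)); st()
ctrl.reach((520,30,420),down(np.pi/2)); ctrl.wait(.2); s=snap('wrist'); W=cloud(s); z=W[...,2]; hsv=cv2.cvtColor(s['image'],cv2.COLOR_RGB2HSV)
m=(hsv[...,0]>3)&(hsv[...,0]<22)&(hsv[...,1]>150)&(z>219)&(z<250)&(np.hypot(W[...,0]-475,W[...,1]-2)<80)
p=W[m]; print('wing',len(p),p[:,2].mean() if len(p) else '',cv2.minAreaRect(p[:,:2].astype(np.float32)) if len(p) else '')
E
python3 k1.py
```

```text
j7 2.26
grip [475.4   2.3 201.3] F [-1.4 -0.4  5.8] g 0.187 t 88.9667
M [-0.21  0.28 -0.01]
0.25 v~ 3.0 act lag 0.004 M [-0.31  0.26 -0.09] F [-0.9 -1.7  5.3] j7 1.92
0.5 v~ 3.25 act lag 0.007 M [-0.31  0.29 -0.07] F [-1.7 -2.4  6. ] j7 1.7
0.75 v~ 3.5 act lag 0.007 M [-0.3   0.32 -0.03] F [-1.6 -1.4  6.1] j7 1.48
1.0 v~ 3.75 act lag 0.007 M [-0.3   0.29 -0.05] F [-1.  -1.4  6.6] j7 1.25
1.25 v~ 4.0 act lag 0.007 M [-0.36  0.27 -0.05] F [-1.4 -2.3  6.6] j7 1.02
1.5 v~ 4.25 act lag 0.007 M [-0.38  0.31 -0.04] F [-1.  -1.5  7.4] j7 0.79
1.75 v~ 4.5 act lag 0.007 M [-0.42  0.29 -0.07] F [-0.8 -1.6  7.3] j7 0.55
2.0 v~ 4.75 act lag 0.007 M [-0.41  0.33 -0.03] F [-1.1 -1.8  7.7] j7 0.32
2.25 v~ 5.0 act lag 0.007 M [-0.41  0.38 -0.06] F [-0.7 -2.6  6.8] j7 0.08
2.5 v~ 5.25 act lag 0.007 M [-0.39  0.38 -0.06] F [-1.6 -2.3  7.6] j7 -0.15
2.75 v~ 5.5 act lag 0.007 M [-0.46  0.45 -0.06] F [-2.1 -2.1  8. ] j7 -0.39
2.9 v~ 5.65 act lag 0.006 M [-0.38  0.44 -0.02] F [-1.7 -1.8  8.6] j7 -0.53
 [474.6   2.3 299.2] F [-0.3  0.  -0.4] g 0.999 t 94.425
wing 654 228.29401615630258 ((475.10528564453125, 2.3190250396728516), (60.329139709472656, 17.94277572631836), 71.27703857421875)
```

```bash
cat > k2.py <<'E'
from k import *
j=np.radians(161.0); grip(j,195.5)
d=turn(j,195.5,1.9,v=5.63)
d2=turn(j-d,195.5-1.91*d,.85,step=.05,mmax=.9,v=5.63+d)
effector.let_go(); ctrl.line_to((*X,300)); st()
ctrl.reach((520,30,420),down(np.pi/2)); ctrl.wait(.2); s=snap('wrist'); save(s,'fin.png'); W=cloud(s); z=W[...,2]; hsv=cv2.cvtColor(s['image'],cv2.COLOR_RGB2HSV)
m=(hsv[...,0]>3)&(hsv[...,0]<22)&(hsv[...,1]>150)&(z>216)&(z<250)&(np.hypot(W[...,0]-475,W[...,1]-2)<80)
p=W[m]; print('wing',len(p),p[:,2].mean() if len(p) else '',cv2.minAreaRect(p[:,:2].astype(np.float32)) if len(p) else '')
E
python3 k2.py
```

```text
j7 2.63
grip [475.3   2.4 195.8] F [-1.8 -0.5  5.6] g 0.19 t 99.5167
M [-0.11  0.34  0.01]
0.25 v~ 5.88 act lag 0.004 M [-0.15  0.33 -0.09] F [-1.5 -1.2  6.4] j7 2.29
0.5 v~ 6.13 act lag 0.004 M [-0.16  0.3  -0.1 ] F [-1.9 -1.1  5.7] j7 2.05
0.75 v~ 6.38 act lag 0.004 M [-0.2   0.27 -0.08] F [-0.8 -0.5  5.5] j7 1.82
1.0 v~ 6.63 act lag 0.004 M [-0.24  0.17 -0.07] F [-0.8 -1.5  6.5] j7 1.58
1.25 v~ 6.88 act lag 0.004 M [-0.23  0.18 -0.09] F [-0.6 -1.2  4.8] j7 1.34
1.5 v~ 7.13 act lag 0.004 M [-0.28  0.19 -0.09] F [-0.7 -0.3  4.9] j7 1.11
1.75 v~ 7.38 act lag 0.004 M [-0.25  0.27 -0.08] F [-1.9 -0.9  5.7] j7 0.87
1.9 v~ 7.53 act lag 0.004 M [-0.3   0.24 -0.06] F [-1.1 -1.2  6. ] j7 0.72
0.05 v~ 7.58 act lag 0.004 M [-0.25  0.26 -0.06] F [-0.5 -1.4  5.7] j7 0.68
0.1 v~ 7.63 act lag 0.004 M [-0.35  0.26 -0.08] F [-1.6 -1.8  5.6] j7 0.63
0.15 v~ 7.68 act lag 0.004 M [-0.26  0.28 -0.07] F [-1.4 -1.8  6.3] j7 0.58
0.2 v~ 7.73 act lag 0.004 M [-0.26  0.29 -0.11] F [-1.9 -1.7  5.6] j7 0.53
0.25 v~ 7.78 act lag 0.004 M [-0.3   0.26 -0.04] F [-1.6 -1.8  6.6] j7 0.49
0.3 v~ 7.83 act lag 0.004 M
[... 360 characters left out ...]
08 act lag 0.004 M [-0.3   0.37 -0.11] F [-1.2 -1.6  7.2] j7 0.2
0.6 v~ 8.13 act lag 0.004 M [-0.39  0.46  0.02] F [-2.5 -1.5  7.1] j7 0.15
0.65 v~ 8.18 act lag 0.004 M [-0.29  0.5   0.04] F [-1.8 -2.   8.1] j7 0.1
0.7 v~ 8.23 act lag 0.005 M [-0.31  0.5   0.08] F [-3.5 -1.8  8.9] j7 0.05
0.75 v~ 8.28 act lag 0.005 M [-0.39  0.6   0.12] F [-3.5 -2.   9.7] j7 0.0
0.8 v~ 8.33 act lag 0.005 M [-0.42  0.7   0.18] F [-3.  -1.6 10.5] j7 -0.04
0.85 v~ 8.38 act lag 0.005 M [-0.42  0.76  0.24] F [-3.2 -2.6 11.1] j7 -0.09
 [474.6   2.3 299.1] F [0.6 0.2 0.4] g 0.996 t 107.9583
wing 625 223.284605095724 ((475.3248291015625, 2.5403499603271484), (17.84790802001953, 60.33111572265625), 4.414247989654541)
```

The moment only began rising near the end, so the screw isn't yet firmly at its stop. I regrip and continue in small steps.

```bash
cat > k3.py <<'E'
from k import *
j=np.radians(4.4); z=190.3; grip(j,z)
turn(j,z,.9,step=.05,mmax=1.1,v=8.38)
effector.let_go(); ctrl.line_to((*X,300)); st()
ctrl.reach((520,30,420),down(np.pi/2)); ctrl.wait(.2); s=snap('wrist'); save(s,'fin2.png'); W=cloud(s); z=W[...,2]; hsv=cv2.cvtColor(s['image'],cv2.COLOR_RGB2HSV)
m=(hsv[...,0]>3)&(hsv[...,0]<22)&(hsv[...,1]>150)&(z>216)&(z<250)&(np.hypot(W[...,0]-475,W[...,1]-2)<80)
p=W[m]; print('wing',len(p),p[:,2].mean() if len(p) else '',cv2.minAreaRect(p[:,:2].astype(np.float32)) if len(p) else '')
E
python3 k3.py
```

```text
j7 -0.03
grip [475.3   2.4 190.6] F [-1.5 -1.4  5.3] g 0.187 t 112.9083
M [-0.07  0.39  0.03]
0.05 v~ 8.43 act lag 0.001 M [-0.09  0.49  0.26] F [-1.9 -0.8  5.7] j7 -0.13
0.1 v~ 8.48 act lag 0.001 M [-0.13  0.56  0.32] F [-2.2 -1.3  6.6] j7 -0.17
0.15 v~ 8.53 act lag 0.002 M [-0.16  0.55  0.67] F [-2.1 -0.5  6.8] j7 -0.22
0.2 v~ 8.58 act lag 0.006 M [-0.3   0.62  1.6 ] F [-2.8 -2.3  7.8] j7 -0.27
 [474.6   2.3 299.1] F [-0.   0.2 -0.3] g 0.997 t 115.4667
wing 618 223.12999788013758 ((475.1170959472656, 2.9289188385009766), (59.449424743652344, 17.515817642211914), 87.12376403808594)
```

```bash
cat > k4.py <<'E'
from k import *
j=np.radians(-2.9)-.03; z=190.; grip(j,z)
turn(j,z,.4,step=.04,mmax=1.8,v=8.53)
effector.let_go(); ctrl.line_to((*X,300)); st()
ctrl.reach((520,30,420),down(np.pi/2)); ctrl.wait(.2); s=snap('wrist'); save(s,'fin3.png'); W=cloud(s); z=W[...,2]; hsv=cv2.cvtColor(s['image'],cv2.COLOR_RGB2HSV)
m=(hsv[...,0]>3)&(hsv[...,0]<22)&(hsv[...,1]>150)&(z>216)&(z<250)&(np.hypot(W[...,0]-475,W[...,1]-2)<80)
p=W[m]; print('wing',p[:,2].mean(),cv2.minAreaRect(p[:,:2].astype(np.float32)))
m=(abs(z-108)<8)&(np.hypot(W[...,0]-476,W[...,1]-2)<102)&(s['image'].min(-1)>110); p=W[m]
print('lid plane',np.linalg.lstsq(np.c_[p[:,:2]-X,np.ones(len(p))],p[:,2],rcond=None)[0])
m=(z>218)&(z<230)&(np.hypot(W[...,0]-555,W[...,1]-10)<25); print('pin',W[m].mean(0)); st()
E
python3 k4.py
```

```text
j7 -0.18
grip [475.3   2.4 190.4] F [-1.8 -0.9  5.9] g 0.193 t 120.7
M [-0.11  0.42  0.49]
0.04 v~ 8.57 act lag 0.003 M [-0.26  0.41  1.23] F [-2.5 -0.8  5.9] j7 -0.26
0.08 v~ 8.61 act lag 0.006 M [-0.31  0.5   1.85] F [-2.5 -1.7  7.1] j7 -0.3
 [474.6   2.4 299.1] F [ 0.1 -0.5 -0.9] g 0.993 t 122.7583
wing 223.14709792790813 ((475.1965637207031, 2.837940216064453), (59.54164505004883, 17.640222549438477), 87.15141296386719)
lid plane [ 2.27830161e-04 -7.49650822e-04  1.07708961e+02]
pin [554.09757471  10.91968636 223.14415209]
 [519.9  29.9 419.8] F [ 0.8 -0.   0.1] g 0.998 t 124.4833
```

View pics/fin3.png

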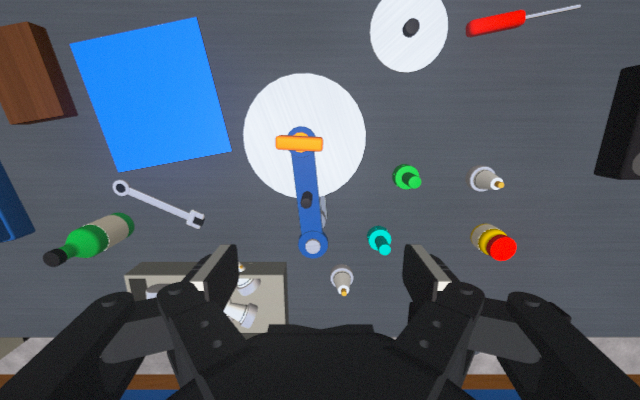

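The wing is at (300,143) over the lid's centre and didn't move between the last two checks. The lid is level and the bystanders stand where they did.

```bash
python3 -c "
from h import *
workorder.close_job(); st()"
```

```text
the job is handed in; nothing more can be done
the job is handed in; nothing more can be done
```

The job is done and handed in at about 125 s of the 210 s allowed. I laid the lid on the mat and put the three collet chucks I found upright in the tub. I then put the lid back, swung the clamp arm to its stop and turned the wing screw clockwise until tight.

**Last checks:**
- **Chucks:** one had been knocked about 2 cm aside before I picked it, so I measured it again first. My last survey before closing the lid found no others on the bench. I left the green and turquoise look-alikes alone.
- **Lid:** it sits level, with the plate top at 107.7 mm (108 expected) and a slope under 0.1 mm per 100 mm.
- **Clamp arm:** the pin stopped at y = 10 mm although I commanded it further. The screw stands within 1 mm of the tub's centre.
- **Screw:** the moment rose steeply to 1.85 N m at the end and the wing did not move when I turned again, so it is at its hard stop.
- **Bystanders:** the ones in the last wrist picture look unmoved. I did not measure their positions again.

**Disagreement:** my running estimate of the screw angle read about 8.5 at the stop, against the stated 8.0. It started from a height-based guess about 0.5 rad too high. The wing top, at 223.1 mm, is about 1 mm below the 224 mm expected, within the camera's error.

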